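# Dock inspected laser modules in pass and reject cradles

### The arm

A 6-joint arm with a two-finger parallel gripper is mounted at the origin on the work surface. World frame = base frame: x ahead of the robot, y to its left, z up, the work surface at z = 0. Lengths are in m, angles in rad, forces in N, time in s.
With the tool pointing down it reaches from about 0.275 to 0.725 m from the base axis. Payload 15.9 kg.
Tool frame: the origin (TCP) lies on the mounting face of the last link; the fingertips stand 173 mm ahead of it and the grasp point (between the pads) lies 155 mm ahead of it; z points along the fingers, y is the direction in which the jaws open and shut (so a half turn about z gives the same grasp; the last joint's range is limited). The gripper opens to 85 mm and grips with 20 to 120 N. Pads are 22 mm wide; open, the fingers measure 114 mm over their backs; the gripper's body (76 mm by 85 mm) begins 54 mm behind the grasp point. The pads swing forward as they close: fully open they stand 13 mm farther back than shut.
Start: joints at [1.208, 0.213, -0.034, 1.323, 0, 1.571], TCP at [0.177, 0.467, 0.405] pointing down, gripper open.
Joint ranges: [-2.98, 2.98], [-0.74, 1.72], [-1.14, 1.35], [-2.1, 2.04], [-1.57, 1.44], [-3.14, 3.14]. Speed limits (rad/s): [1.89, 1.89, 2.39, 2.57, 3.14, 3.14].

### API

Orientations are given as a unit quaternion [x, y, z, w].
In Python, from bench import env, cams gives the robot as it stands.
- The arm moves only by the tool arm_command, never from a script. Its argument "rows" is text: rows parted by semicolons, each of 5 numbers parted by spaces: the shift along the tool's x, y, z in mm, then the turn about the tool's z in degrees, then the opening, from 0 (shut) to 1 (fully open). In form: dx dy dz roll hand; .... A call has 1 to 5 rows; each row is the pose to reach, as a shift and turn from the pose commanded when the call began, along the tool's axes at that moment; what a row does not reach only later rows make up. A row lasts 1/10 s, in which the tool goes at most 50 mm and 8.59 degrees, less where a joint would pass 70% of its speed; a pose out of reach is approached as far as the arm can. A call with a gripper value outside its range is refused whole. The fingers move at their own pace and stop on an object; "squeeze" is the grip in N (left out, the last holds). Time passes only in rows, so rows that repeat a pose let the fingers close. It gives the time, the measured TCP pose, the force and the opening at its end, in the units of the state.
- env.sense(): the state, without advancing time (a new reading comes with each control period).
- cams.capture(name): name is "side" or "top" or "wrist"; returns a dict with "pixels" (400x640x3 uint8, red, green, blue), "fx", "fy", "cx", "cy" (pixels), "xyz" and "orientation" of the camera in the world. Camera axes: x right, y down, z forward; pixel columns grow to the right and rows downward; lengths in m; the calibration is good to about 2 mm. A picture is of the moment at which its call begins. There is no depth.
- env.job_done(): hands the job in, once; it reports no verdict.
The state is a dict: "time": time; "joint_pos": joint angles; "joint_velocities": joint speeds; "joint_efforts": joint torques, N m; "position": TCP position; "tcp_rot": TCP orientation; "ft_force": force on the tool from outside, world axes, zero at the start; "moment": the same for the moment, N m; "width": opening from 0.0 (shut) to 1.0 (fully open).
Only numpy, scipy, OpenCV 4.12 (cv2) and the standard library are available. Lean on these libraries where they do the work, as an engineer would, in place of code of your own. Each camera call takes 0.05 s, during which the arm holds its last target. There are 200 camera calls.

### The job

Sort the two laser modules by their inspection tags: dock the green-tagged one in the green-striped pass cradle and the red-tagged one in the red-striped reject cradle. Each goes in toe first and tilted, its steel tongue slid fully home under the hook with only a light push (feel for the end wall, its place varies), then press its heel down until the sprung catch snaps out over the heel tab and the module lies flat. Leave the prism, the eyepiece and the lens holder where they stand.

Things in the scene. Friction and masses are not known exactly. Their poses are not given: they have to be found in the camera images.
- green_module: loose laser module: aluminium box 106 x 44 x 32 high (mm), about 0.35 kg, green inspection tag 50 x 36 on top. Origin: centre of its underside; x along its length, z up. Toe end -x (amber lens): steel tongue 30 wide, 8 thick, flush with the underside, x -53 to -71. Heel end +x: black tab 30 wide, 8 thick, flush with the underside, x 53 to 61. Starts flat on the bench, toe roughly towards the robot
- green_module_toe (a point): middle of the lower edge of the tongue's tip of the green-tagged module (x -71 mm, z 0 in the module)
- green_module_heel (a point): middle of the black-ribbed press pad on top of the green-tagged module, near its heel (x 42, z 32 mm in the module)
- pass_cradle: fixed docking cradle, green stripes, for the green-tagged module. Plate 220 x 90 x 8 (mm); origin: centre of its underside, x along it, z up. An insert with the hook (-x end, nearer the robot) and the catch (+x end) is clamped at x = d, unknown, -12 to 12 (feel or see it). A docked module lies flat on the plate, its origin at x = d within 2. No side walls
- pass_cradle_mid (a point): middle of the pass cradle's plate, on its top (x 0, z 8 mm). Its aluminium hook slot for the tongue: end wall at x -72.5 + d, overhang from it to -62 + d, underside z 22, top 28; 14 high, 38 wide inside, 58 outside. Enter with the heel 14 to 17 degrees up, the catch bars a level entry
- pass_cradle_catch (a joint): brass sprung catch of the pass cradle, 30 mm wide, slides along x, m: 0 = out, 0.010 = fully back. Nose tip x 56 + d, underside z 17.5, over the heel tab; its face slopes up to x 63 + d, z 33.5. Block behind it: x 83 to 97 + d, top z 34. The tab rests on the slope; pressed down (some 6 to 12 N) it drives the catch back 5 mm until that snaps out over the tab
- red_module: loose laser module: aluminium box 106 x 44 x 32 high (mm), about 0.35 kg, red inspection tag 50 x 36 on top. Origin: centre of its underside; x along its length, z up. Toe end -x (amber lens): steel tongue 30 wide, 8 thick, flush with the underside, x -53 to -71. Heel end +x: black tab 30 wide, 8 thick, flush with the underside, x 53 to 61. Starts flat on the bench, toe roughly towards the robot
- red_module_toe (a point): middle of the lower edge of the tongue's tip of the red-tagged module (x -71 mm, z 0 in the module)
- red_module_heel (a point): middle of the black-ribbed press pad on top of the red-tagged module, near its heel (x 42, z 32 mm in the module)
- reject_cradle: fixed docking cradle, red stripes, for the red-tagged module. Plate 220 x 90 x 8 (mm); origin: centre of its underside, x along it, z up. An insert with the hook (-x end, nearer the robot) and the catch (+x end) is clamped at x = d, unknown, -12 to 12 (feel or see it). A docked module lies flat on the plate, its origin at x = d within 2. No side walls
- reject_cradle_mid (a point): middle of the reject cradle's plate, on its top (x 0, z 8 mm). Its aluminium hook slot for the tongue: end wall at x -72.5 + d, overhang from it to -62 + d, underside z 22, top 28; 14 high, 38 wide inside, 58 outside. Enter with the heel 14 to 17 degrees up, the catch bars a level entry
- reject_cradle_catch (a joint): brass sprung catch of the reject cradle, 30 mm wide, slides along x, m: 0 = out, 0.010 = fully back. Nose tip x 56 + d, underside z 17.5, over the heel tab; its face slopes up to x 63 + d, z 33.5. Block behind it: x 83 to 97 + d, top z 34. The tab rests on the slope; pressed down (some 6 to 12 N) it drives the catch back 5 mm until that snaps out over the tab
- prism: loose glass three-sided prism, standing, 45 mm high, 52 mm sides; bystander; origin under its centre
- eyepiece: loose brass eyepiece, standing, 38 mm across, 48 mm high; bystander; origin under its centre
- lens_holder: loose lens holder on a grey 50 x 60 mm foot, 70 mm high; bystander; origin under its centre
Not all that is in view belongs to the job. What is shaped like the green_module but blue is not meant. What is shaped like the red_module but blue is not meant.

How it is judged:
At the end, for the whole second after the job is handed in: Green-tagged module in pass cradle, red-tagged in reject cradle, at rest: toe tip 54-90 mm from cradle's middle, within 8 mm sideways, under 2.5 mm above the plate; press pad 37-42.5 mm above the cradle's underside; tilt < 0.05, aligned < 0.12 rad; catch under 3 mm (x of green_module_toe in the frame of pass_cradle between -0.09 and -0.054 m and y of green_module_toe in the frame of pass_cradle between -0.008 and 0.008 m and z of green_module_toe in the frame of pass_cradle below 0.0105 m and z of green_module_heel in the frame of pass_cradle between 0.037 and 0.0425 m and angle between each of green_module, red_module's own z axis and vertical below 0.05 rad and angle between the x axis of green_module and the x axis of pass_cradle, either way round below 0.12 rad and value of joint each of pass_cradle_catch, reject_cradle_catch below 0.003 m and linear speed of each of green_module, red_module below 0.02 m/s and x of red_module_toe in the frame of reject_cradle between -0.09 and -0.054 m and y of red_module_toe in the frame of reject_cradle between -0.008 and 0.008 m and z of red_module_toe in the frame of reject_cradle below 0.0105 m and z of red_module_heel in the frame of reject_cradle between 0.037 and 0.0425 m and angle between the x axis of red_module and the x axis of reject_cradle, either way round below 0.12 rad); the robot touches nothing.
It fails at once if the prism is moved more than 20 mm or tipped (distance of prism from where it was at the start of the episode above 0.02 m or angle between prism's own z axis and vertical above 0.3 rad).
It fails at once if the eyepiece is moved more than 20 mm or tipped (distance of eyepiece from where it was at the start of the episode above 0.02 m or angle between eyepiece's own z axis and vertical above 0.3 rad).
It fails at once if the lens holder is moved more than 20 mm or tipped (distance of lens_holder from where it was at the start of the episode above 0.02 m or angle between lens_holder's own z axis and vertical above 0.3 rad).
It fails at once if the pass cradle's hook and catch are pushed by a module with more than 40 N (pressing on its plate does not count) (contact force between any of green_module, red_module and pass_cradle above 40 N).
It fails at once if the reject cradle's hook and catch are pushed by a module with more than 40 N (pressing on its plate does not count) (contact force between any of green_module, red_module and reject_cradle above 40 N).
It also fails if it takes over 67 s, if anything falls off the work surface, if the arm or the gripper's body presses on something with over 40 N, if the wrist force passes 120 N, or if a joint passes its speed limit or range.

## Working session

There is one attempt and no reset: what is moved stays moved. The work goes in short steps, Python scripts to look and compute and a tool call to move; the robot and the scene stay as the last step left them, time stands still between calls to the robot, and variables do not carry over. Pictures are saved under pics/ and viewed, about 8 in all and at most 12, crops included, and the job is handed in when it is done.

Besides the shell and the picture viewer there is one more tool, called after "Emit:" as name(argument=value, ...), one argument or row to a line, values as JSON. arm_command: Moves the arm, as the interface text tells. Its arguments: {"type":"object","properties":{"rows":{"type":"string"},"squeeze":{"type":"number"}},"required":["rows"]}

```bash
ls; mkdir -p pics; cat > h.py <<'E'
import numpy as np, cv2, sys
from scipy.spatial.transform import Rotation as R
from bench import env, cams
def cap(n):
    c=cams.capture(n); cv2.imwrite  # noqa
    return c
def save(c,name): cv2.imwrite('pics/'+name,c['pixels'][:,:,::-1])
def ray(c,uv,z):
    uv=np.atleast_2d(uv).astype(float)
    d=np.c_[(uv[:,0]-c['cx'])/c['fx'],(uv[:,1]-c['cy'])/c['fy'],np.ones(len(uv))]
    d=R.from_quat(c['orientation']).apply(d); o=np.array(c['xyz'])
    return o+d*((z-o[2])/d[:,2])[:,None]
def proj(c,p):
    q=R.from_quat(c['orientation']).inv().apply(np.atleast_2d(p)-np.array(c['xyz']))
    return np.c_[c['fx']*q[:,0]/q[:,2]+c['cx'],c['fy']*q[:,1]/q[:,2]+c['cy']]
E
python3 - <<'E'
from h import *
import pickle
for n in ['top','side']:
    c=cap(n); save(c,n+'0.png'); pickle.dump(c,open(n+'0.pkl','wb'))
    print(n,c['xyz'],R.from_quat(c['orientation']).as_matrix().round(2).tolist(),c['fx'],c['cx'],c['cy'])
print(env.sense())
E
```

```text
pics
top [ 0.43041801 -0.01210115  1.32992763] [[-0.0, -0.99, 0.11], [-1.0, 0.0, -0.01], [0.01, -0.11, -0.99]] 422.9154507245594 325.2711026199085 193.60298207309404
side [0.15719514 1.05273703 0.70453542] [[-0.92, -0.21, 0.32], [-0.38, 0.45, -0.81], [0.02, -0.87, -0.5]] 511.77975304467014 314.05149940797156 203.22702862841962
{'time': 0.1, 'joint_pos': array([ 1.20799584e+00,  2.13303723e-01, -3.49772691e-02,  1.32354772e+00,
       -1.57642378e-05,  1.57081927e+00]), 'joint_velocities': array([-0.00026581, -0.00235191,  0.00046829,  0.0024713 ,  0.00021969,
        0.00054712]), 'joint_efforts': array([ 5.99458599e-05, -6.87247539e+01,  4.87805843e+01,  1.21535361e-02,
       -4.30916452e-05, -9.12172631e-07]), 'position': array([0.17739801, 0.46731819, 0.40427476]), 'tcp_rot': array([ 1.80418276e-01,  9.83589843e-01, -5.09147881e-04, -8.53664999e-05]), 'ft_force': array([ 0.21572616,  0.2747695 , -0.48023251]), 'moment': array([-0.08506205,  0.02997887, -0.01093268]), 'width': 0.9996934291793442}
```

View pics/top0.png

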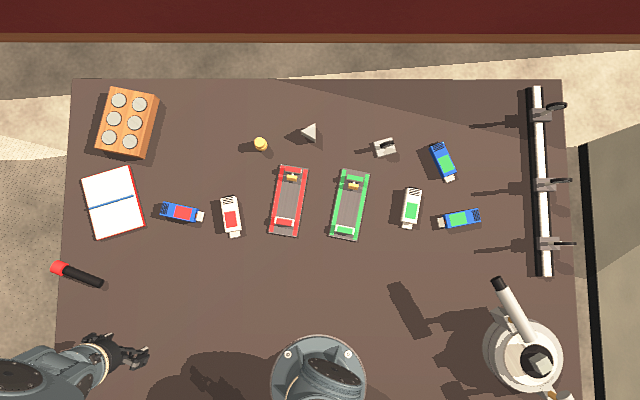

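View pics/side0.png

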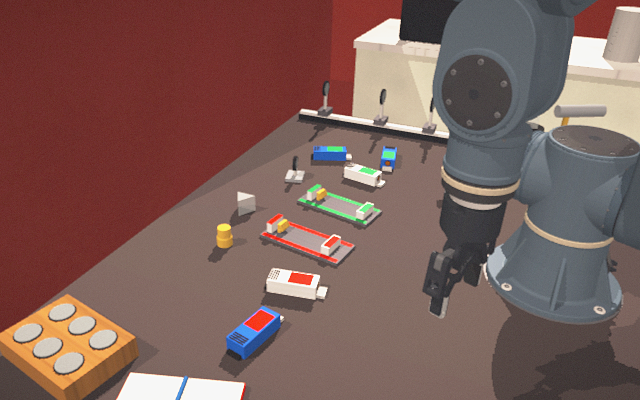

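The top view shows white-bodied modules at (231,216), red tag, and (411,207), green tag. Those are the two meant. The blue-bodied look-alikes at (181,212), (443,161) and (461,218) are decoys. The red cradle is at (289,201) and the green one at (350,204). The eyepiece is at (261,144), the prism at (309,131) and the lens holder at (384,147).

```bash
python3 - <<'E'
from h import *
import pickle
c=pickle.load(open('top0.pkl','rb')); im=c['pixels']; hsv=cv2.cvtColor(im,cv2.COLOR_RGB2HSV)
cv2.imwrite('pics/crop0.png',cv2.resize(im[125:250,150:490,::-1],None,fx=2.35,fy=2.35,interpolation=cv2.INTER_CUBIC))
H,S,V=[hsv[...,i].astype(int) for i in range(3)]
red=((H<8)|(H>172))&(S>150)&(V>120); grn=(H>50)&(H<80)&(S>120)&(V>80); wht=(S<50)&(V>170)
for n,m in [('red',red),('grn',grn),('wht',wht)]:
    k,l,s,ce=cv2.connectedComponentsWithStats(m.astype(np.uint8))
    for i in range(1,k):
        if s[i,4]>25 and 120<ce[i,1]<260 and ce[i,0]<520:
            r=cv2.minAreaRect(np.argwhere(l==i)[:,::-1].astype(np.float32))
            z=0.032 if n!='wht' else .028
            print(n,s[i].tolist(),ce[i].round(1),'xy',ray(c,ce[i],z)[0,:2].round(4),'box',ray(c,cv2.boxPoints(r),.008 if s[i,3]>50 else .032)[:,:2].round(3).tolist())
E
```

```text
red [128, 165, 18, 65, 126] [136.6 198.7] xy [0.5586 0.5544] box [[0.668, 0.597], [0.671, 0.556], [0.469, 0.534], [0.466, 0.575]]
red [269, 166, 15, 66, 230] [276.4 197.2] xy [0.5629 0.1257] box [[0.461, 0.153], [0.667, 0.119], [0.664, 0.105], [0.459, 0.139]]
red [285, 166, 16, 7, 67] [292.2 168.9] xy [0.6511 0.0775] box [[0.648, 0.101], [0.662, 0.099], [0.655, 0.053], [0.641, 0.055]]
red [293, 169, 15, 66, 231] [299.8 201. ] xy [0.5512 0.0534] box [[0.451, 0.078], [0.655, 0.044], [0.653, 0.031], [0.449, 0.065]]
red [174, 206, 17, 14, 171] [182.1 212.4] xy [0.5165 0.4135] box [[0.506, 0.439], [0.539, 0.432], [0.528, 0.387], [0.495, 0.394]]
red [225, 211, 12, 17, 156] [230.2 219.1] xy [0.4958 0.266 ] box [[0.516, 0.286], [0.521, 0.255], [0.476, 0.247], [0.471, 0.277]]
red [276, 218, 16, 8, 79] [283.5 221.8] xy [0.4871 0.1031] box [[0.483, 0.127], [0.499, 0.124], [0.491, 0.079], [0.475, 0.082]]
grn [438, 155, 16, 18, 175] [445.5 163.4] xy [ 0.6687 -0.4006] box [[0.684, -0.375], [0.698, -0.408], [0.653, -0.426], [0.639, -0.393]]
grn [330, 170, 16, 65, 182] [337.4 202.3] xy [ 0.5469 -0.0
[... 2265 characters left out ...]
21, 0.367], [0.517, 0.348], [0.49, 0.353]]
wht [274, 216, 21, 11, 46] [284.4 219.5] xy [0.4944 0.1006] box [[0.484, 0.132], [0.507, 0.129], [0.497, 0.07], [0.474, 0.074]]
wht [437, 218, 7, 9, 38] [440.3 222.2] xy [ 0.4855 -0.3797] box [[0.498, -0.369], [0.502, -0.382], [0.474, -0.389], [0.471, -0.376]]
wht [335, 225, 20, 10, 41] [345.1 228. ] xy [ 0.468  -0.0857] box [[0.462, -0.053], [0.481, -0.058], [0.468, -0.115], [0.449, -0.111]]
wht [402, 224, 10, 5, 36] [407.3 226. ] xy [ 0.474  -0.2773] box [[0.48, -0.26], [0.48, -0.288], [0.468, -0.288], [0.468, -0.26]]
wht [329, 234, 28, 7, 49] [342.1 236.9] xy [ 0.441  -0.0764] box [[0.446, -0.036], [0.454, -0.038], [0.437, -0.12], [0.43, -0.118]]
```

View pics/crop0.png

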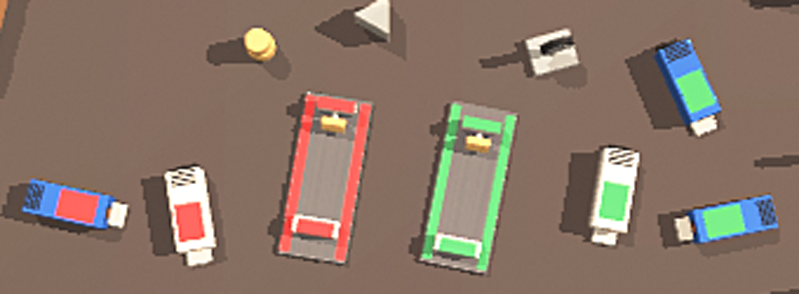

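White-bodied modules confirmed in the crop. I'll start with red and move to above its heel.

```bash
cat >> h.py <<'E'
def plan(x,y,z,ydeg):
    """TCP target, world angle (deg) wanted for tool y axis -> shift in tool mm, roll deg"""
    s=env.sense(); r=R.from_quat(s['tcp_rot']); m=r.as_matrix()
    d=r.inv().apply(np.array([x,y,z])-s['position'])*1000
    a=np.degrees(np.arctan2(m[1,1],m[0,1])); t=-((ydeg-a+90)%180-90)
    print('pos',s['position'].round(4),'yang',a.round(2),'tilt',m[:,2].round(4),'shift',d.round(1),'roll',t.round(2),'F',s['ft_force'].round(1),'M',s['moment'].round(2),'w',round(s['width'],3),'t',round(s['time'],2),'q',np.round(s['joint_pos'],2))
E
python3 - <<'E'
from h import *
plan(0.512,0.268,0.36,100.5)
import pickle
c=pickle.load(open('top0.pkl','rb'))
for n,st,bl,hk,yaw in [('red',[(276.4,197.2),(299.8,201)],(292.2,168.9),(283.5,221.8),-9.4),('grn',[(337.4,202.3),(360.5,206.6)],(354.7,177.5),(344.2,229.8),-11.7)]:
    m=ray(c,st,.008)[:,:2]; y=np.degrees(np.arctan2(*(m[0]-m[1])[::-1]))-90
    o=m.mean(0); e=np.array([np.cos(np.radians(yaw)),np.sin(np.radians(yaw))])
    print(n,o,y,'block x',(ray(c,bl,.034)[0,:2]-o)@e,'hook',(ray(c,hk,.028)[0,:2]-o)@e)
E
```

```text
pos [0.1774 0.4673 0.4043] yang 69.21 tilt [-4.e-04 -1.e-03 -1.e+00] shift [-383.6  -67.5   44.4] roll -31.29 F [ 0.2  0.3 -0.5] M [-0.09  0.03 -0.01] w 1.0 t 0.1 q [ 1.21  0.21 -0.03  1.32 -0.    1.57]
red [0.55937824 0.09139646] -9.307588718015325 block x 0.09258991573511802 hook -0.07298655171473344
grn [ 0.54235699 -0.0995134 ] -10.639737624534405 block x 0.08325818599830305 hook -0.08144389686012377
```

Emit:
arm_command(
  rows="-45 -8 5 -8 1; -95 -16 10 -16 1; -144 -25 15 -24 1; -193 -34 20 -31.3 1; -240 -42 25 -31.3 1",
)

```text
time: 0.6
position: [0.3721, 0.3515, 0.3814]
tcp_rot: [-0.094, 0.996, 0.0, -0.0]
ft_force: [0.2, 1.1, 0.6]
width: 1.0
```

```bash
python3 -c "
from h import *
plan(0.512,0.268,0.36,100.5)"
```

```text
pos [0.3721 0.3515 0.3814] yang 100.84 tilt [-2.e-04  1.e-04 -1.e+00] shift [-121.7 -108.3   21.4] roll 0.34 F [0.2 1.1 0.6] M [ 0.07 -0.11  0.07] w 1.0 t 0.6 q [ 0.76  0.24 -0.06  1.27  0.    0.57]
```

Emit:
arm_command(
  rows="-35 -31 7 0.3 1; -70 -62 14 0.3 1; -105 -93 21 0.3 1; -122 -108 21 0.3 1; -122 -108 21 0.3 1",
)

```text
time: 1.1
position: [0.5128, 0.2667, 0.3596]
tcp_rot: [-0.087, 0.996, -0.0, -0.001]
ft_force: [-0.3, -0.2, -0.9]
width: 0.994
```

```bash
python3 -c "
from h import *
import pickle
c=cap('wrist'); save(c,'w1.png'); pickle.dump(c,open('w1.pkl','wb')); print(c['xyz'],R.from_quat(c['orientation']).as_matrix().round(3).tolist(),c['fx'])
plan(0.512,0.268,0.36,100.5)"
```

```text
[0.44475221 0.2550436  0.32855942] [[-0.175, 0.948, 0.267], [0.985, 0.168, 0.047], [-0.001, 0.271, -0.962]] 354.85673157524815
pos [0.5116 0.2676 0.3599] yang 100.08 tilt [-1.1e-03 -5.0e-04 -1.0e+00] shift [-0.5  0.3 -0.1] roll -0.42 F [-0.2  0.8  0.5] M [-0.04 -0.   -0.02] w 1.001 t 1.15 q [0.48 0.39 0.09 1.27 0.   0.31]
```

View pics/w1.png

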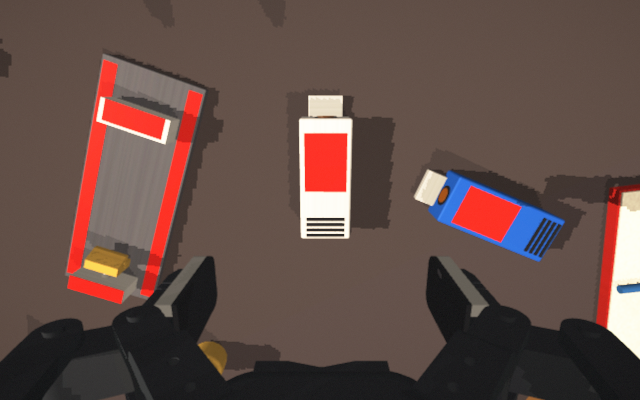

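The wrist view shows the red module at (326,178), toe up (towards the robot). The red cradle's hook is at (135,118) and its catch at (108,262). Next I measure both from here.

```bash
cat >> h.py <<'E'
def comps(c,amin=60):
    im=c['pixels'];hsv=cv2.cvtColor(im,cv2.COLOR_RGB2HSV);H,S,V=[hsv[...,i].astype(int) for i in range(3)]
    ms={'red':((H<8)|(H>172))&(S>150)&(V>120),'grn':(H>50)&(H<80)&(S>120)&(V>80),'wht':(S<60)&(V>150),'brs':(H>12)&(H<28)&(S>110)&(V>110)}
    out=[]
    for n,m in ms.items():
        k,l,s,ce=cv2.connectedComponentsWithStats(m.astype(np.uint8))
        for i in range(1,k):
            if s[i,4]>amin:
                r=cv2.minAreaRect(np.argwhere(l==i)[:,::-1].astype(np.float32)); out.append((n,s[i].tolist(),ce[i],cv2.boxPoints(r)))
    return out
E
python3 - <<'E'
from h import *
import pickle
c=pickle.load(open('w1.pkl','rb'))
for n,s,ce,b in comps(c):
    z={'wht':.032,'brs':.03,'grn':.032,'red':.032}[n]
    if s[3]>130 and n=='red': z=.008
    elif n=='red' and ce[0]<200: z=.034 if ce[1]>250 else .028
    elif n=='wht' and ce[0]<200: z=.028
    print(n,s,ce.round(1),z,'xy',ray(c,ce,z)[0,:2].round(4),ray(c,b,z)[:,:2].round(4).tolist())
E
```

```text
red [67, 60, 51, 214, 2704] [ 90.7 170.1] 0.008 xy [0.5436 0.0576] [[0.6527, 0.032], [0.4454, 0.0677], [0.4454, 0.0801], [0.6531, 0.0465]]
red [140, 90, 63, 207, 2876] [171.3 190.7] 0.008 xy [0.5502 0.1318] [[0.6646, 0.1047], [0.4569, 0.1409], [0.4577, 0.1531], [0.6661, 0.119]]
red [102, 99, 63, 40, 1301] [132.7 118.3] 0.028 xy [0.4871 0.1042] [[0.4917, 0.0764], [0.4748, 0.0816], [0.4824, 0.1317], [0.4997, 0.1272]]
red [305, 134, 42, 58, 2385] [325.3 162.1] 0.032 xy [0.4945 0.2673] [[0.5224, 0.2546], [0.4744, 0.2467], [0.4685, 0.28], [0.5162, 0.2894]]
red [452, 186, 69, 56, 2158] [485.6 213.8] 0.032 xy [0.515  0.4141] [[0.5275, 0.3868], [0.4921, 0.3907], [0.5031, 0.4419], [0.5395, 0.4395]]
red [596, 188, 44, 140, 1518] [608.  259.8] 0.008 xy [0.5454 0.5599] [[0.6162, 0.5574], [0.4701, 0.5331], [0.4715, 0.5601], [0.6186, 0.5879]]
red [67, 275, 57, 29, 784] [ 94.8 289.3] 0.034 xy [0.6491 0.0776] [[0.6522, 0.0507], [0.6378, 0.0545], [0.6461, 0.1049], [0.6609, 0.1016]]
wht [299, 95, 54, 144, 4091] [324.7 169. ] 0.032 xy [0.5005 0.2679] [[0.4448, 0.2369], [0.4374, 0.2787], [0.5579, 0.3031], [0.5662, 0.2563]]
wht [97, 97, 74, 48, 463] [133.9 125.7] 0.028 xy [0.493  0.1053] [[0.4947, 0.0714], [0.4742, 0.0777], [0.4832, 0.1369], [0.5042, 0.1315]]
wht [414, 169, 33, 37, 703] [429.6 187.4] 0.032 xy [0.5004 0.3596] [[0.512, 0.3474], [0.4842, 0.3535], [0.4894, 0.3718], [0.5176, 0.3661]]
wht [608, 206, 32, 153, 3404] [626.5 281.7] 0.032 xy [0.5559 0.5627] [[0.4894, 0.5171], [0.4847, 0.5437], [0.6333, 0.609], [0.6387, 0.5787]]
brs [83, 246, 47, 31, 956] [106.1 261.4] 0.03 xy [0.621  0.0852] [[0.6307, 0.0633], [0.6054, 0.0698], [0.6113, 0.108], [0.6371, 0.1022]]
brs [198, 341, 28, 33, 429] [214.1 354.6] 0.03 xy [0.7051 0.1927] [[0.6958, 0.1753], [0.6814, 0.1873], [0.7117, 0.2131], [0.7268, 0.201]]
```

Emit:
arm_command(
  rows="-20 3.1 45 0 1; -38.7 3.1 90 0 1; -38.7 3.1 135 0 1; -38.7 3.1 170 0 1; -38.7 3.1 186 0 1",
)

```text
time: 1.65
position: [0.5461, 0.2787, 0.1711]
tcp_rot: [-0.09, 0.996, -0.001, -0.002]
ft_force: [-1.2, -0.2, 0.3]
width: 1.0
```

Emit:
arm_command(
  rows="0 0 0 0 0.3; 0 0 0 0 0.3; 0 0 0 0 0.3; 0 0 0 0 0.3; 0 0 0 0 0.3",
  squeeze=20,
)

```text
time: 2.15
position: [0.5487, 0.2789, 0.1765]
tcp_rot: [-0.089, 0.996, 0.001, 0.001]
ft_force: [-2.2, 0.6, 8.1]
width: 0.516
```

```bash
python3 -c "
from h import *
plan(.5492,.2774,.174,100.2)"
```

```text
pos [0.5487 0.2789 0.1765] yang 100.22 tilt [ 0.0022  0.0014 -1.    ] shift [-0.3 -1.6  2.5] roll 0.02 F [-2.2  0.6  8.1] M [-0.09  0.52  0.05] w 0.516 t 2.15 q [ 0.47  0.58 -0.09  0.9   0.    0.29]
```

Emit:
arm_command(
  rows="2.4 0 -8 0 0.3; 4.8 0 -15 0 0.3; 7.3 0 -22 0 0.3; 10 0 -29 0 0.3; 10 0 -29 0 0.3",
)

```text
time: 2.65
position: [0.5384, 0.2769, 0.2049]
tcp_rot: [-0.089, 0.996, 0.0, 0.001]
ft_force: [0.7, 0.6, -2.8]
width: 0.518
```

```bash
python3 -c "
from h import *
import pickle
plan(.5492,.2774,.174,100.2)
c=cap('side'); pickle.dump(c,open('s1.pkl','wb')); p=proj(c,[.5,.27,.03])[0]; print(p)
u,v=p.astype(int); a=c['pixels'][max(v-80,0):v+70,max(u-110,0):u+110,::-1]; a=cv2.resize(a,None,fx=2,fy=2)
d=cap('wrist'); cv2.imwrite('pics/g1.png',np.hstack([a,cv2.resize(d['pixels'][:,:,::-1],(480,300))[:a.shape[0]] if a.shape[0]==300 else a])[:, :800+200]) 
cv2.imwrite('pics/g1.png',a)"
```

```text
pos [0.5384 0.2769 0.2049] yang 100.22 tilt [ 1.3e-03  8.0e-04 -1.0e+00] shift [-10.7  -1.4  31. ] roll 0.02 F [ 0.7  0.6 -2.8] M [ 0.09 -0.18 -0.03] w 0.518 t 2.65 q [ 0.47  0.53 -0.09  0.95  0.    0.3 ]
[297.76197246 280.00645719]
```

View pics/g1.png

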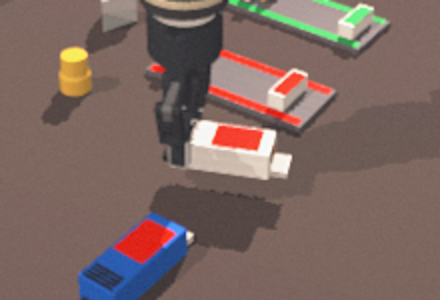

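The lift came up nearly level: Fz of −2.8 N is almost the full weight, so the module does not pivot in the grip. New plan:
1. Set it down and regrip it near the middle.
2. Over the cradle, lower the heel half gently onto the top of the catch and block, which turns it toe-down to about 15.5°.
3. Slide it in.

Emit:
arm_command(
  rows="0 0 12 0 0.3; 0 0 22 0 0.3; 0 0 28 0 0.3; 0 0 28 0 1; 0 0 28 0 1",
)

```text
time: 3.25
position: [0.5383, 0.2766, 0.1749]
tcp_rot: [-0.089, 0.996, -0.0, -0.0]
ft_force: [-0.4, 0.1, -0.2]
width: 0.834
```

Emit:
arm_command(
  rows="0 0 0 0 1; 17 0 0 0 1; 34 0 0 0 1; 50 0 0 0 1; 50 0 0 0 1",
)

```text
time: 3.75
position: [0.4878, 0.2676, 0.1756]
tcp_rot: [-0.089, 0.996, -0.0, -0.0]
ft_force: [0.8, 0.1, 0.4]
width: 0.999
```

Emit:
arm_command(
  rows="0 0 0 0 0.3; 0 0 0 0 0.3; 0 0 0 0 0.3; 0 0 0 0 0.3; 0 0 0 0 0.3",
  squeeze=20,
)

```text
time: 4.25
position: [0.4897, 0.2679, 0.1757]
tcp_rot: [-0.089, 0.996, 0.0, 0.0]
ft_force: [2.5, -0.1, 1.5]
width: 0.513
```

```bash
python3 -c "
from h import *
plan(.5853,.0878,.26,80.7)
c=cap('wrist'); 
import pickle; pickle.dump(c,open('w2.pkl','wb'))
for n,s,ce,b in comps(c):
    if n in('red','wht') and 200<ce[0]<440: print(n,s,ce.round(1),b.round(0).tolist(),ray(c,ce,.032)[0].round(4),ray(c,b,.032)[:,:2].round(3).tolist())
"
```

```text
pos [0.4897 0.2679 0.1757] yang 100.2 tilt [ 7.e-04  2.e-04 -1.e+00] shift [ -62.3 -194.2  -84.3] roll 19.5 F [ 2.5 -0.1  1.5] M [ 0.07 -0.42 -0.04] w 0.513 t 4.25 q [ 0.5   0.48 -0.27  0.83 -0.    0.32]
red [268, 216, 106, 127, 12880] [320.9 277.9] [[268.0, 342.0], [268.0, 216.0], [373.0, 216.0], [373.0, 342.0]] [0.4815 0.267  0.032 ] [[0.511, 0.252], [0.462, 0.245], [0.456, 0.28], [0.504, 0.291]]
wht [280, 119, 79, 49, 3677] [319.7 142.7] [[280.0, 120.0], [358.0, 119.0], [359.0, 166.0], [281.0, 167.0]] [0.435  0.2582 0.032 ] [[0.43, 0.245], [0.426, 0.269], [0.44, 0.272], [0.445, 0.247]]
wht [254, 165, 132, 202, 9643] [319.3 250.8] [[246.0, 363.0], [255.0, 164.0], [387.0, 170.0], [378.0, 369.0]] [0.4715 0.2646 0.032 ] [[0.522, 0.245], [0.446, 0.239], [0.44, 0.281], [0.516, 0.295]]
wht [241, 286, 9, 11, 61] [245.9 290.5] [[241.0, 286.0], [248.0, 285.0], [249.0, 296.0], [243.0, 297.0]] [0.4912 0.2416 0.032 ] [[0.49, 0.24], [0.489, 0.242], [0.493, 0.243], [0.494, 0.241]]
```

Emit:
arm_command(
  rows="0 0 -30 0 0.3; 0 0 -75 0 0.3; -15 -40 -84 6.5 0.3; -29 -80 -84 13 0.3; -42 -120 -84 19.5 0.3",
)

```text
time: 4.8
position: [0.5523, 0.1561, 0.26]
tcp_rot: [0.083, 0.997, 0.0, 0.0]
ft_force: [1.0, 0.2, -3.3]
width: 0.511
```

```bash
python3 -c "
from h import *
plan(.5881,.0874,.225,80.7)"
```

```text
pos [0.5523 0.1561 0.26  ] yang 80.5 tilt [ 4.e-04  2.e-04 -1.e+00] shift [-46.6 -61.8  35. ] roll -0.2 F [ 1.   0.2 -3.3] M [ 0.06 -0.01  0.  ] w 0.511 t 4.8 q [ 0.28  0.43 -0.11  1.03  0.    0.44]
```

Emit:
arm_command(
  rows="-20 -30 0 0 0.3; -40 -58 0 0 0.3; -46.6 -62 10 0 0.3; -46.6 -62 25 0 0.3; -46.6 -62 35 0 0.3",
)

```text
time: 5.3
position: [0.5873, 0.0885, 0.223]
tcp_rot: [0.081, 0.997, -0.0, -0.001]
ft_force: [0.5, 0.1, -2.8]
width: 0.509
```

```bash
python3 -c "
from h import *
plan(.5881,.0874,.200,80.7)
c=cap('wrist'); save(c,'w3.png')
import pickle; pickle.dump(c,open('w3.pkl','wb')); print(c['xyz'])"
```

```text
pos [0.5873 0.0885 0.223 ] yang 80.69 tilt [-0.0019 -0.     -1.    ] shift [-1. -1. 23.] roll -0.01 F [ 0.5  0.1 -2.8] M [0.05 0.04 0.02] w 0.509 t 5.3 q [ 0.15  0.5  -0.1   0.98  0.    0.31]
[0.51911668 0.10020911 0.19207674]
```

View pics/w3.png

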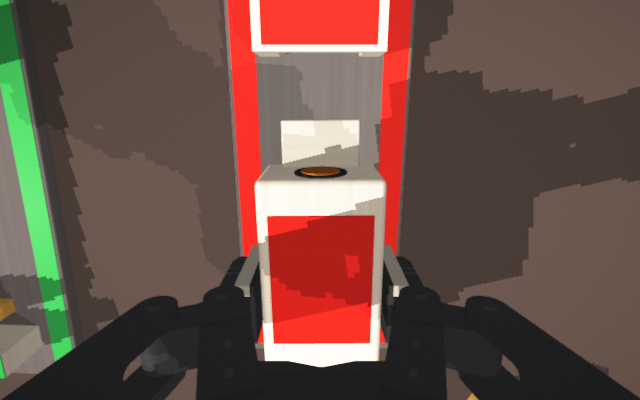

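The wrist view shows the tongue (columns 281–359) centred on the hook (250–389). The hook's front edge is at row 51.

```bash
python3 -c "
from h import *
import pickle; c=pickle.load(open('w3.pkl','rb'))
print(ray(c,[[319.5,51],[251,51],[389,51]],.028).round(4)); print(ray(c,[[240,200],[396,200],[320,120]],.008).round(4)); print(ray(c,[[281,120],[359,120]],.053))"
```

```text
[[0.4992 0.1027 0.028 ]
 [0.4945 0.0736 0.028 ]
 [0.5041 0.1322 0.028 ]]
[[0.5636 0.0486 0.008 ]
 [0.5772 0.1316 0.008 ]
 [0.529  0.098  0.008 ]]
[[0.52415123 0.08375973 0.053     ]
 [0.52895852 0.11325236 0.053     ]]
```

Emit:
arm_command(
  rows="-1 -1 8 0 0.3; -1 -1 12 0 0.3; -1 -1 16 0 0.3; -1 -1 20 0 0.3; -1 -1 23 0 0.3",
)

```text
time: 5.85
position: [0.5889, 0.0876, 0.2023]
tcp_rot: [0.081, 0.997, 0.0, 0.001]
ft_force: [-2.5, 0.3, 9.0]
width: 0.511
```

```bash
python3 -c "
from h import *
plan(.5881,.0874,.200,80.7)
c=cap('wrist'); save(c,'w4.png'); s=cap('side')
u,v=proj(s,[.56,.09,.03])[0].astype(int); a=cv2.resize(s['pixels'][v-50:v+50,u-80:u+80,::-1],(480,300),interpolation=cv2.INTER_CUBIC)
b=cv2.resize(c['pixels'][:260,200:440,::-1],(277,300)); cv2.imwrite('pics/m4.png',np.hstack([a,b]))
import pickle; pickle.dump(c,open('w4.pkl','wb')); print(c['xyz'])"
```

```text
pos [0.5889 0.0876 0.2023] yang 80.73 tilt [ 1.5e-03  4.0e-04 -1.0e+00] shift [ 0.8 -0.4  2.3] roll 0.03 F [-2.5  0.3  9. ] M [0.14 0.26 0.04] w 0.511 t 5.85 q [ 0.15  0.52 -0.12  0.93  0.    0.31]
[0.52077224 0.09932557 0.1711215 ]
```

View pics/m4.png

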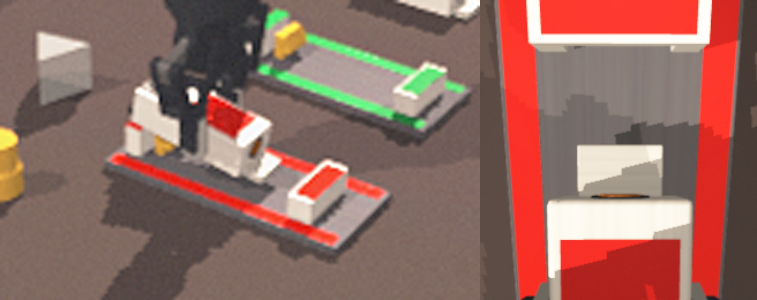

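The module has turned toe-down. I'll work out the tilt from the row of the tongue tip.

```bash
cat > tilt.py <<'E'
from h import *
def tip(c,tcp,yaw,xg,th,zg=22):
    t=np.radians(th); a=71+xg
    q=np.array([-a*np.cos(t)+(zg-8)*np.sin(t), -a*np.sin(t)-(zg-8)*np.cos(t)])/1000
    P=np.array(tcp)-[0,0,.1537]; e=np.array([np.cos(np.radians(yaw)),np.sin(np.radians(yaw))])
    return np.r_[P[:2]+e*q[0],P[2]+q[1]]
E
python3 - <<'E'
from tilt import *
import pickle
for f,tcp in [('w3',(.5873,.0885,.223)),('w4',(.5889,.0876,.2023))]:
    c=pickle.load(open(f+'.pkl','rb'))
    g=c['pixels'][60:180,320].astype(int).sum(1); print(f,'edge rows',60+np.argsort(-abs(np.diff(g)))[:4])
    for th in [0,4,8,12,14,16,18]:
        p=tip(c,tcp,-9.3,-7,th); print(th,proj(c,p)[0].round(1),p[2].round(4)-.008*np.cos(np.radians(th)))
E
```

```text
w3 edge rows [175 178 177 166]
0 [319.8 113.7] 0.0473
4 [319.9 116.3] 0.042919487597921406
8 [319.9 119.4] 0.038577855450067436
12 [319.9 123.2] 0.03447481919412955
14 [320.  125.2] 0.03243763418979203
16 [320.  127.4] 0.030509906432493447
18 [320.  129.7] 0.028591547869638773
w4 edge rows [125 172 171 151]
0 [319.4 112.3] 0.0266
4 [319.4 114.9] 0.02221948759792141
8 [319.5 118.1] 0.017877855450067436
12 [319.5 121.9] 0.013774819194129555
14 [319.5 123.9] 0.011737634189792028
16 [319.5 126.1] 0.009809906432493451
18 [319.6 128.4] 0.007891547869638771
```

```bash
cat >> tilt.py <<'E'
from scipy.optimize import least_squares
def pt(tcp,yaw,xg,zg,th,x,y,z):
    t=np.radians(th); dx,dz=x-xg,z-zg
    q=np.array([dx*np.cos(t)-dz*np.sin(t), y, dx*np.sin(t)+dz*np.cos(t)])/1000
    k=np.radians(yaw); P=np.array(tcp)-[0,0,.1537]
    return P+[q[0]*np.cos(k)-q[1]*np.sin(k), q[0]*np.sin(k)+q[1]*np.cos(k), q[2]]
def tagrow(c,col):
    im=c['pixels']; hsv=cv2.cvtColor(im,cv2.COLOR_RGB2HSV)
    m=((hsv[...,0]<8)|(hsv[...,0]>172)|((hsv[...,0]>50)&(hsv[...,0]<80)))&(hsv[...,1]>120)
    k,l,s,ce=cv2.connectedComponentsWithStats(m.astype(np.uint8))
    i=[i for i in range(1,k) if s[i,0]<col<s[i,0]+s[i,2] and s[i,1]>120 and s[i,4]>2000][0]
    a=np.argwhere(l==i); r0=a[:,0].min(); w=[np.ptp(a[a[:,0]==r][:,1])+1 for r in (r0+4,r0+80)]
    return s[i].tolist(),w
E
python3 - <<'E'
from tilt import *
import pickle
for f in ['w3','w4']:
    c=pickle.load(open(f+'.pkl','rb')); print(f,tagrow(c,320))
    for col in (300,340): g=c['pixels'][90:180,col].astype(int); d=abs(np.diff(g,axis=0)).sum(1); print(col,[(90+i,int(d[i])) for i in np.where(d>60)[0]])
D={'w3':((.5873,.0885,.223),120,216),'w4':((.5889,.0876,.2023),125.7,208)}
C={k:pickle.load(open(k+'.pkl','rb')) for k in D}
def f(p):
    r=[]
    for i,k in enumerate(D):
        for (x,z),row in zip([(-71,8),(-41,32)],D[k][1:]): r.append(proj(C[k],pt(D[k][0],-9.3,p[0],22,p[1+i],x,0,z))[0,1]-row)
    return r
s=least_squares(f,[-7,0,10]); print(s.x,s.fun)
E
```

```text
w3 ([267, 216, 108, 128, 12943], [np.int64(108), np.int64(101)])
300 [(np.int64(119), 165), (np.int64(120), 179), (np.int64(158), 114), (np.int64(159), 118), (np.int64(167), 96), (np.int64(168), 222), (np.int64(175), 135), (np.int64(176), 137)]
340 [(np.int64(119), 153), (np.int64(120), 70), (np.int64(143), 81), (np.int64(145), 94), (np.int64(166), 66), (np.int64(167), 158), (np.int64(168), 112), (np.int64(175), 156), (np.int64(176), 142)]
w4 ([270, 208, 104, 136, 13815], [np.int64(104), np.int64(101)])
300 [(np.int64(124), 90), (np.int64(125), 176), (np.int64(126), 78), (np.int64(156), 178), (np.int64(168), 190), (np.int64(169), 139), (np.int64(170), 118), (np.int64(171), 160), (np.int64(172), 119), (np.int64(173), 91), (np.int64(174), 70)]
340 [(np.int64(105), 82), (np.int64(124), 143), (np.int64(125), 217), (np.int64(126), 78), (np.int64(141), 176), (np.int64(168), 193), (np.int64(169), 132), (np.int64(170), 94), (np.int64(171), 168), (np.int64(172), 145), (np.int64(173), 97), (np.int64(174), 70)]
[-9.51995677  0.05729142  8.89208136] [ 0.59739786  0.29538726 -0.42229704 -0.48780027]
```

Fit: grip at x = −9.5 mm, tilt 0° before and about 9° now. Lower a little more.

Emit:
arm_command(
  rows="0 0 1 0 0.3; 0 0 2 0 0.3; 0 0 3 0 0.3; 0 0 4 0 0.3; 0 0 4 0 0.3",
)

```text
time: 6.45
position: [0.5889, 0.0877, 0.1985]
tcp_rot: [0.081, 0.997, 0.0, 0.001]
ft_force: [-3.7, 1.1, 6.7]
width: 0.514
```

```bash
cat >> tilt.py <<'E'
def look(xg=None,yaw=-9.3,zg=22,save_as=None):
    c=cap('wrist'); s=env.sense(); tcp=s['position']
    if save_as: save(c,save_as)
    t=tagrow(c,320)[0][1]
    g=cv2.GaussianBlur(c['pixels'],(1,5),0).astype(int); g=g[:,290:350].mean(1)
    d=abs(np.diff(g,axis=0)).sum(1); rows=[i for i in range(80,t-12) if d[i]>40 and d[i]==d[i-3:i+4].max()]
    print('tag row',t,'edges',rows,'tcp',tcp.round(4),'F',s['ft_force'].round(1))
    for r in rows:
        def f(p): return [proj(c,pt(tcp,yaw,p[0],zg,p[1],x,0,z))[0,1]-v for x,z,v in [(-71,8,r+.5),(-41,32,t)]]
        q=least_squares(f,[-8,5]).x; toe=pt(tcp,yaw,q[0],zg,q[1],-71,0,0); print(' row',r,'xg,tilt',q.round(2),'toe',toe.round(4))
E
python3 -c "
from tilt import *
look()"
```

```text
tag row 204 edges [130, 170] tcp [0.5889 0.0877 0.1985] F [-2.8  1.6  6. ]
 row 130 xg,tilt [-9.54 14.47] toe [0.5356 0.0964 0.0081]
 row 170 xg,tilt [-11.35  42.41] toe [ 0.5601  0.0924 -0.0117]
```

Emit:
arm_command(
  rows="0 0 -2 0 0.3; 5 0 -3 0 0.3; 14 0 -3 0 0.3; 24 0 -3 0 0.3; 33 0 -3 0 0.3",
)

```text
time: 7.0
position: [0.5548, 0.0928, 0.2005]
tcp_rot: [0.081, 0.997, -0.0, -0.0]
ft_force: [0.0, -0.3, -1.9]
width: 0.512
```

```bash
python3 -c "
from tilt import *
look(save_as='w5.png')"
```

```text
tag row 204 edges [125, 171] tcp [0.5538 0.093  0.2004] F [ 0.1  0.9 -2.9]
 row 125 xg,tilt [-9.6  11.02] toe [0.4985 0.1021 0.0134]
 row 171 xg,tilt [-12.14  43.1 ] toe [ 0.5262  0.0975 -0.0095]
```

Emit:
arm_command(
  rows="2 0 0 0 0.3; 4 0 0 0 0.3; 6 0 0 0 0.3; 8 0 0 0 0.3; 9 0 0 0 0.3",
)

```text
time: 7.55
position: [0.5471, 0.0941, 0.2006]
tcp_rot: [0.081, 0.997, 0.0, -0.0]
ft_force: [-0.3, -0.8, -1.6]
width: 0.514
```

```bash
python3 -c "
from tilt import *
c=cap('wrist'); s=env.sense(); print(s['position'],s['ft_force'],'hook front edge row',proj(c,[[.4992,.1027,.028],[.4992,.1027,.022]]).round(1)); print('tip pred',proj(c,pt(s['position'],-9.3,-9.5,22,14.5,-71,0,8)), pt(s['position'],-9.3,-9.5,22,14.5,-71,0,0), pt(s['position'],-9.3,-9.5,22,14.5,-53,0,8))
save(c,'w6.png'); cv2.imwrite('pics/w6.png',c['pixels'][60:260,180:460,::-1].repeat(2,0).repeat(2,1))"
```

```text
[0.54700197 0.09415203 0.20057648] [-0.06572349  0.31695802 -1.96262968] hook front edge row [[321.6 152.1]
 [321.6 150. ]]
tip pred [[319.93813885 130.89292175]] [0.49367947 0.10288392 0.01017886] [0.50890035 0.10039141 0.02243088]
```

View pics/w6.png

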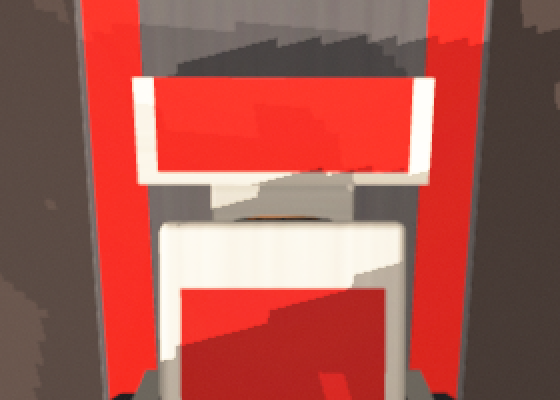

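The tongue has entered under the hook, centred in it. Now I feel for the wall.

Emit:
arm_command(
  rows="1 0 0 0 0.3; 2 0 0 0 0.3; 3 0 0 0 0.3; 4 0 0 0 0.3; 5 0 0 0 0.3",
)

```text
time: 8.1
position: [0.5434, 0.0948, 0.2013]
tcp_rot: [0.081, 0.997, -0.0, 0.002]
ft_force: [11.5, -3.7, -1.8]
width: 0.512
```

Emit:
arm_command(
  rows="0.7 0 0 0 0.3; 1.4 0 0 0 0.3; 1.4 0 0 0 0.3",
)

```text
time: 8.4
position: [0.5426, 0.095, 0.2018]
tcp_rot: [0.081, 0.997, -0.0, 0.003]
ft_force: [12.1, -4.2, -0.4]
width: 0.515
```

The end wall is felt at about 12 N. Ease off and lower so that the toe sits on the plate and the heel comes down to the slope.

Emit:
arm_command(
  rows="-1 0 2 0 0.3; -1.7 0 4 0 0.3; -2.5 0 6 0 0.3; -3 0 8 0 0.3; -3 0 8 0 0.3",
)

```text
time: 8.9
position: [0.5449, 0.0947, 0.1935]
tcp_rot: [0.081, 0.997, 0.0, 0.002]
ft_force: [6.3, -2.1, 4.4]
width: 0.517
```

```bash
python3 -c "
from tilt import *
look()"
```

```text
tag row 208 edges [103, 152, 173] tcp [0.5449 0.0947 0.1935] F [ 6.3 -2.2  3. ]
 row 103 xg,tilt [-5.03 -5.44] toe [0.4781 0.1056 0.0242]
 row 152 xg,tilt [-13.06  27.53] toe [ 0.5043  0.1014 -0.0065]
 row 173 xg,tilt [-13.38  42.5 ] toe [ 0.5177  0.0992 -0.0153]
```

Tag row 208 means about 9°, resting on the slope. Release, rise, and move over the press pad with the fingers shut.

Emit:
arm_command(
  rows="0 0 0 0 1; 0 0 0 0 1; 0 0 0 0 1; 0 0 -35 0 1; 0 0 -70 0 1",
)

```text
time: 9.45
position: [0.5431, 0.0946, 0.2627]
tcp_rot: [0.081, 0.997, -0.0, -0.001]
ft_force: [1.5, 0.1, 1.2]
width: 1.003
```

Emit:
arm_command(
  rows="-25 0 0 0 0; -50 0 0 0 0; -52 0 0 0 0; -52 0 0 0 0; -52 0 0 0 0",
)

```text
time: 9.95
position: [0.5944, 0.0864, 0.2623]
tcp_rot: [0.081, 0.997, -0.0, -0.001]
ft_force: [-0.5, -0.4, 0.1]
width: 0.143
```

```bash
python3 -c "
from tilt import *
plan(.5604-.0049*0+.0415,.0927-.0068,.236,80.7)
c=cap('wrist')
for n,s,ce,b in comps(c,200):
    if 200<ce[0]<440: print(n,s,ce.round(1))
"
```

```text
pos [0.5944 0.0864 0.2623] yang 80.72 tilt [-1.2e-03 -1.0e-04 -1.0e+00] shift [-7.5  0.7 26.3] roll 0.02 F [-0.5 -0.4  0.1] M [0.   0.   0.03] w 0.143 t 9.95 q [ 0.14  0.48 -0.02  1.07  0.    0.31]
red [245, 0, 32, 287, 5288] [261.3 134.1]
red [366, 0, 32, 286, 5246] [381.1 133.7]
red [274, 2, 96, 38, 3607] [321.4  20.4]
red [287, 76, 71, 99, 6864] [321.7 124.6]
red [305, 295, 33, 20, 632] [321.  304.7]
wht [266, 2, 112, 252, 9906] [321.  138.1]
brs [307, 257, 29, 23, 664] [321. 268.]
```

Emit:
arm_command(
  rows="-2.5 0 12 0 0; -2.5 0 22 0 0; -2.5 0 28 0 0; -2.5 0 31 0 0; -2.5 0 34 0 0",
)

```text
time: 10.5
position: [0.5975, 0.0859, 0.2282]
tcp_rot: [0.081, 0.997, -0.0, -0.0]
ft_force: [-0.0, 0.5, 4.0]
width: -0.001
```

Emit:
arm_command(
  rows="-0.5 0 2.5 0 0; -1 0 5 0 0; -1.5 0 7.5 0 0; -2 0 10 0 0; -2 0 12 0 0",
)

```text
time: 11.0
position: [0.5997, 0.0855, 0.2164]
tcp_rot: [0.081, 0.997, -0.0, 0.0]
ft_force: [1.2, 0.3, 1.1]
width: -0.001
```

Emit:
arm_command(
  rows="0 0 1 0 0; 0 0 2 0 0; 0 0 3 0 0; 0 0 4 0 0; 0 0 5 0 0",
)

```text
time: 11.5
position: [0.5995, 0.0856, 0.2133]
tcp_rot: [0.081, 0.997, 0.0, 0.0]
ft_force: [-15.1, -1.2, 41.2]
width: -0.002
```

Emit:
arm_command(
  rows="0 0 1 0 0; 0 0 1 0 0",
)

```text
time: 11.7
position: [0.5994, 0.0856, 0.2132]
tcp_rot: [0.081, 0.997, 0.0, 0.001]
ft_force: [-16.8, -1.7, 42.7]
width: 0.004
```

It is at the flat height: a hard stop with tip z about 40.3 mm. Lift off and look.

Emit:
arm_command(
  rows="0 0 -15 0 0; 0 0 -50 0 0.5; 0 0 -95 0 1; 0 0 -120 0 1; 0 0 -120 0 1",
)

```text
time: 12.2
position: [0.6004, 0.0857, 0.3346]
tcp_rot: [0.081, 0.997, 0.001, 0.003]
ft_force: [0.1, 0.1, -0.6]
width: 0.675
```

```bash
python3 -c "
from tilt import *
plan(.55,-.29,.36,79.7)
c=cap('wrist'); import pickle; pickle.dump(c,open('w7.pkl','wb')); cv2.imwrite('pics/w7.png',cv2.resize(c['pixels'][:,160:480,::-1],(480,600)))
for n,s,ce,b in comps(c,200):
    if 200<ce[0]<440: print(n,s,ce.round(1),ray(c,b,.040)[:,:2].round(4).tolist())
for n,s,ce,b in comps(cap('side'),40):
    if n in('brs','red','wht') and 230<ce[0]<380 and 200<ce[1]<270: print(n,s,ce.round(1))
"
```

```text
pos [0.6004 0.0857 0.3346] yang 80.72 tilt [ 5.8e-03  9.0e-04 -1.0e+00] shift [ -11.  -378.9  -26. ] roll 1.02 F [ 0.1  0.1 -0.6] M [ 0.01 -0.06 -0.01] w 0.675 t 12.2 q [0.14 0.45 0.12 1.24 0.   0.3 ]
red [263, 0, 23, 246, 3686] [274.5 119.9] [[0.4655, 0.0693], [0.4669, 0.0799], [0.6408, 0.0515], [0.6391, 0.0386]]
red [355, 0, 24, 246, 3662] [365.6 119.9] [[0.6494, 0.1046], [0.4757, 0.1346], [0.4778, 0.1451], [0.652, 0.1172]]
red [285, 16, 71, 28, 1886] [320.2  29.1] [[0.4773, 0.0822], [0.4848, 0.1287], [0.5014, 0.1264], [0.4938, 0.0791]]
red [296, 76, 50, 71, 3469] [320.4 110.7] [[0.5642, 0.0739], [0.516, 0.0827], [0.5215, 0.1166], [0.57, 0.1097]]
red [290, 239, 61, 16, 976] [320.  246.5] [[0.6363, 0.0558], [0.644, 0.1031], [0.6569, 0.1013], [0.6491, 0.0534]]
wht [279, 16, 83, 188, 5715] [319.8 118.4] [[0.4767, 0.0783], [0.4855, 0.1326], [0.6156, 0.1156], [0.6054, 0.053]]
brs [301, 204, 39, 22, 826] [319.9 214.5] [[0.6089, 0.0696], [0.6137, 0.0987], [0.6308, 0.0962], [0.626, 0.0666]]
red [267, 214, 16, 10, 68] [274.6 218.3]
red [301, 224, 22, 12, 136] [311.2 229.6]
red [262, 233, 75, 29, 265] [299.8 247.1]
red [325, 236, 14, 11, 74] [331.4 241.2]
wht [322, 195, 59, 30, 604] [349.4 208. ]
wht [264, 217, 19, 16, 105] [271.9 226.4]
wht [283, 218, 72, 46, 1014] [313.4 238.8]
brs [277, 219, 12, 14, 72] [281.4 225.5]
```

View pics/w7.png

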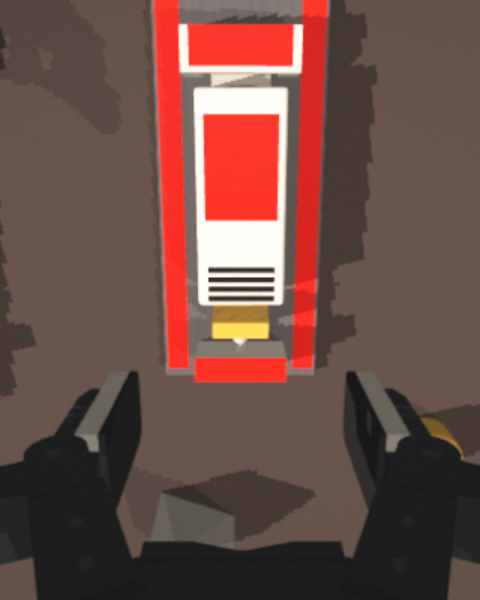

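Red is docked: the module is flat, the tongue is under the hook at row 75 and the brass nose sits against the heel at row 315. Now green.

Emit:
arm_command(
  rows="2 -45 0 0.9 1; 4 -93 0 0.9 1; 6 -142 0 0.9 1; 7 -190 0 0.9 1; 8 -238 0 0.9 1",
)

```text
time: 12.8
position: [0.5522, -0.1496, 0.3292]
tcp_rot: [0.089, 0.996, 0.0, -0.001]
ft_force: [0.7, -0.4, -0.7]
width: 0.999
```

Emit:
arm_command(
  rows="0 -45 0 0 1; 1 -90 0 0 1; 3 -130 5 0 1; 3.3 -144 15 0 1; 3.3 -144 15 0 1",
)

```text
time: 13.3
position: [0.5234, -0.2905, 0.3129]
tcp_rot: [0.09, 0.996, 0.001, -0.002]
ft_force: [0.8, 0.4, 0.2]
width: 0.999
```

```bash
python3 -c "
from tilt import *
c=cap('wrist'); plan(.5277,-.2894,.174,79.8); save(c,'w8.png')
import pickle; pickle.dump(c,open('w8.pkl','wb'))
for n,s,ce,b in comps(c,200):
    z=.032
    if n=='grn' and s[3]>130 : z=.008
    print(n,s,ce.round(1),ray(c,ce,z)[0,:2].round(4),ray(c,b,z)[:,:2].round(4).tolist())
"
```

```text
pos [ 0.5239 -0.2892  0.3138] yang 79.74 tilt [-0.0026  0.0018 -1.    ] shift [ -4.1   0.3 139.8] roll -0.06 F [ 0.1  0.4 -0.4] M [ 0.05 -0.04  0.02] w 1.001 t 13.35 q [-0.5   0.45  0.06  1.19  0.   -0.33]
grn [491, 24, 61, 266, 4091] [521.5 151.8] [ 0.521  -0.1316] [[0.636, -0.1611], [0.4299, -0.1191], [0.4337, -0.1078], [0.6412, -0.1473]]
grn [571, 28, 69, 42, 1909] [607.   54.8] [ 0.4608 -0.0871] [[0.4401, -0.1106], [0.448, -0.0674], [0.4735, -0.0659], [0.4655, -0.1104]]
grn [584, 77, 56, 192, 2758] [613.5 166.7] [ 0.5457 -0.0611] [[0.6274, -0.0841], [0.4776, -0.0534], [0.4822, -0.0423], [0.6332, -0.0713]]
grn [83, 160, 84, 67, 3238] [124.8 193.2] [ 0.4941 -0.4295] [[0.4819, -0.4573], [0.4715, -0.4055], [0.5071, -0.4021], [0.5187, -0.4557]]
grn [300, 161, 50, 65, 3118] [324.4 192.7] [ 0.5197 -0.2864] [[0.4937, -0.2994], [0.4999, -0.2652], [0.5475, -0.2728], [0.541, -0.3088]]
grn [533, 272, 67, 20, 1084] [566.7 280.8] [ 0.6237 -0.1125] [[0.6273, -0.1387], [0.6111, -0.1381], [0.6214, -0.0877], [0.6377, -0.0875]]
grn [209, 350, 36, 31, 563] [226.  365.5] [ 0.6528 -0.3945] [[0.6443, -
[... 185 characters left out ...]
4663, -0.1268]]
wht [305, 115, 40, 23, 678] [322.4 123.9] [ 0.4711 -0.2792] [[0.4631, -0.2899], [0.4679, -0.2635], [0.4827, -0.266], [0.4778, -0.2927]]
wht [294, 143, 63, 136, 4321] [323.6 214.6] [ 0.5361 -0.29  ] [[0.5831, -0.3219], [0.4805, -0.3011], [0.4883, -0.2584], [0.5918, -0.2743]]
wht [175, 144, 37, 42, 850] [193.  164.3] [ 0.4825 -0.3749] [[0.4715, -0.3853], [0.4673, -0.3698], [0.4939, -0.3642], [0.4984, -0.3801]]
wht [514, 258, 22, 30, 358] [524.6 272.1] [ 0.6102 -0.1447] [[0.605, -0.1571], [0.5963, -0.1494], [0.6158, -0.1321], [0.6248, -0.1398]]
brs [533, 232, 59, 28, 1317] [563.2 245.4] [ 0.5929 -0.1152] [[0.599, -0.1384], [0.5774, -0.1373], [0.5868, -0.0942], [0.6086, -0.0944]]
```

View pics/w8.png

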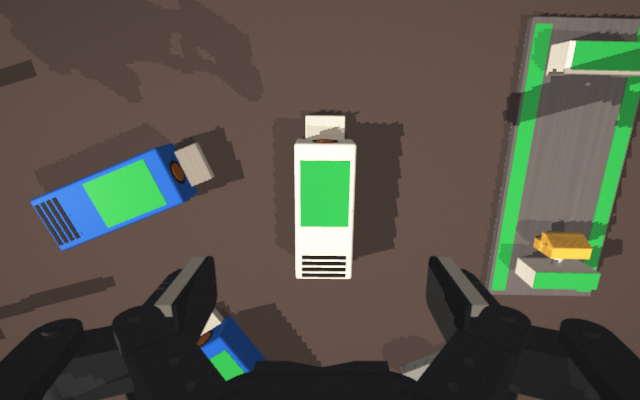

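The wrist view shows the white-bodied green-tagged module at (325,195), centred between the jaws. The blue ones at (120,195) and (230,355) stay clear of the fingers.

Emit:
arm_command(
  rows="-1.4 2 45 0 1; -1.4 2 90 0 1; -1.4 2 122 0 1; -1.4 2 138 0 1; -1.4 2 138 0 1",
)

```text
time: 13.85
position: [0.5257, -0.2853, 0.1752]
tcp_rot: [0.088, 0.996, 0.001, -0.002]
ft_force: [-0.2, -0.6, 0.6]
width: 0.999
```

Emit:
arm_command(
  rows="0 0 0 0 0.3; 0 0 0 0 0.3; 0 0 0 0 0.3; 0 0 0 0 0.3; 0 0 0 0 0.3",
  squeeze=20,
)

```text
time: 14.35
position: [0.5268, -0.2875, 0.179]
tcp_rot: [0.089, 0.996, -0.0, 0.001]
ft_force: [-0.1, 2.1, 6.7]
width: 0.513
```

```bash
python3 -c "
from tilt import *
plan(.5277,-.2894,.174,79.8); look(yaw=-10.2)
c=pickle.load(open('w8.pkl','rb')) if 0 else None
import pickle; c=pickle.load(open('w8.pkl','rb')); t=pickle.load(open('top0.pkl','rb'))
# green cradle features: hook centre, block centre
a=ray(t,(344.2,229.8),.028)[0];b=ray(t,(354.7,177.5),.034)[0]; print('top hook,block',a.round(4),b.round(4),np.degrees(np.arctan2(*(b-a)[1::-1])))
print('wrist block', ray(c,(566.7,280.8),.034)[0].round(4),'stripe yaw',np.degrees(np.arctan2(-.1542+.1135,.6386-.4318)))
"
```

```text
pos [ 0.5268 -0.2875  0.179 ] yang 79.81 tilt [ 2.1e-03 -7.0e-04 -1.0e+00] shift [-1.2 -1.7  5.1] roll 0.01 F [-0.1  2.1  6.7] M [ 0.41  0.07 -0.1 ] w 0.513 t 14.35 q [-0.5   0.55 -0.14  0.88  0.   -0.32]
tag row 214 edges [119, 165, 177] tcp [ 0.5268 -0.2876  0.1791] F [0.2 2.  6.5]
 row 119 xg,tilt [-9.56  1.04] toe [ 0.4667 -0.2767  0.0023]
 row 165 xg,tilt [-15.68  33.36] toe [ 0.4932 -0.2815 -0.0234]
 row 177 xg,tilt [-15.85  42.02] toe [ 0.501  -0.2829 -0.0279]
top hook,block [ 0.4626 -0.083   0.028 ] [ 0.6239 -0.1163  0.034 ] -11.665558121893
wrist block [ 0.6224 -0.1138  0.034 ] stripe yaw -11.133999210646992
```

Emit:
arm_command(
  rows="0 0 -30 0 0.3; 0 0 -75 0 0.3; 0 45 -82 1.1 0.3; -1 92 -82 1.1 0.3; -2 138 -82 1.1 0.3",
)

```text
time: 14.9
position: [0.5527, -0.1506, 0.2606]
tcp_rot: [0.099, 0.995, -0.0, 0.001]
ft_force: [1.3, 0.5, -4.7]
width: 0.506
```

Emit:
arm_command(
  rows="0 30 0 0 0.3; -1 49 5 0 0.3; -1 50 15 0 0.3; -1 50 25 0 0.3; -1 50 30 0 0.3",
)

```text
time: 15.4
position: [0.5629, -0.1037, 0.2285]
tcp_rot: [0.099, 0.995, -0.0, -0.001]
ft_force: [-0.2, 0.2, -4.5]
width: 0.51
```

```bash
cat >> tilt.py <<'E'
def hook(c,z=.028):
    "front edge (largest bright->dark step below the hook) across columns, as world points"
    im=c['pixels']
    for n,s,ce,b in comps(c,150):
        if 150<ce[0]<500 and ce[1]<200 and n in('wht','grn'): print(n,s,ce.round(1))
E
python3 -c "
from tilt import *
plan(.5627,-.1030,.2265,78.7); look(yaw=-11.3,zg=25.3); c=cap('wrist'); hook(c); save(c,'w9.png'); import pickle; pickle.dump(c,open('w9.pkl','wb'))
"
```

```text
pos [ 0.5629 -0.1037  0.2285] yang 78.67 tilt [-1.3e-03  1.0e-04 -1.0e+00] shift [0.3 0.7 2. ] roll -0.03 F [-0.2  0.2 -4.5] M [-0.02  0.05 -0.01] w 0.51 t 15.4 q [-0.18  0.45 -0.16  0.96 -0.    0.02]
tag row 214 edges [120, 165, 177] tcp [ 0.5627 -0.1039  0.228 ] F [-0.5  0.3 -5. ]
 row 120 xg,tilt [-9.96 -0.37] toe [ 0.5027 -0.0919  0.0494]
 row 165 xg,tilt [-14.53  32.3 ] toe [ 0.5292 -0.0972  0.0228]
 row 177 xg,tilt [-14.17  41.16] toe [ 0.5371 -0.0987  0.0179]
grn [235, 0, 31, 252, 4810] [250.7 109.9]
grn [267, 0, 116, 41, 4683] [324.   19.9]
grn [381, 0, 33, 257, 4980] [395.9 114.9]
wht [257, 0, 136, 54, 2132] [324.3  36.3]
wht [284, 119, 78, 47, 3412] [322.1 141.6]
```

View pics/w9.png

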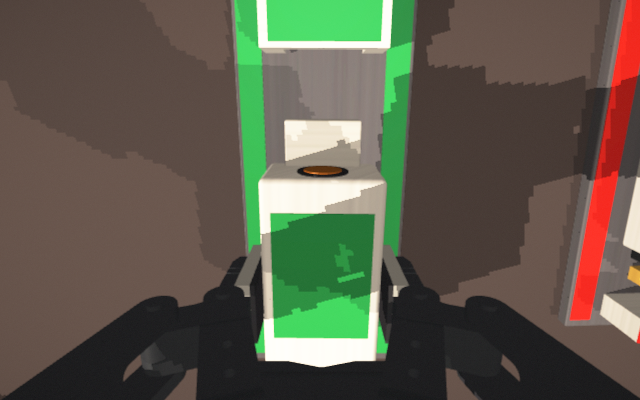

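The green tongue (284–361, row 120) is in line with the hook (257–392, front edge at row 48).

```bash
python3 -c "
from tilt import *
import pickle; c=pickle.load(open('w9.pkl','rb'))
g=c['pixels'][35:65,[300,325,350]].astype(int).sum(2); print([35+int(np.argmin(np.diff(g[:,i]))) for i in range(3)])
h=ray(c,(325,48.5),.028)[0]; print('front',h.round(4), 'edge yaw',ray(c,[[259,48.5],[391,48.5]],.028).round(4).tolist())
s=ray(c,[[243,200],[406,200]],.008); print(s.round(4))
e=np.array([np.cos(np.radians(-11.3)),np.sin(np.radians(-11.3))]); P=np.array([.5627,-.1039]); d=P-h[:2]; print('P rel front along',d@e,'lat',d@[-e[1],e[0]])
"
```

```text
[47, 47, 47]
front [ 0.474  -0.0838  0.028 ] edge yaw [[0.4683, -0.1125, 0.028], [0.4798, -0.0552, 0.028]]
[[ 0.5391 -0.1427  0.008 ]
 [ 0.5568 -0.0542  0.008 ]]
P rel front along 0.09087799067186826 lat -0.002292419842124877
```

Emit:
arm_command(
  rows="0 1.5 8 0 0.3; 0 1.5 13 0 0.3; 0 1.5 18 0 0.3; 0 1.5 22 0 0.3; 0 1.5 26 0 0.3",
)

```text
time: 16.0
position: [0.5639, -0.1019, 0.204]
tcp_rot: [0.098, 0.995, -0.0, 0.001]
ft_force: [-3.2, -1.0, 6.9]
width: 0.512
```

Emit:
arm_command(
  rows="0 0 1 0 0.3; 0 0 2 0 0.3; 0 0 2.5 0 0.3; 0 0 2.5 0 0.3",
)

```text
time: 16.4
position: [0.5639, -0.1019, 0.2016]
tcp_rot: [0.098, 0.995, -0.0, 0.0]
ft_force: [-4.0, -1.0, 6.4]
width: 0.51
```

```bash
python3 -c "
from tilt import *
look(yaw=-11.3,zg=25.3)
"
```

```text
tag row 204 edges [132, 171] tcp [ 0.5639 -0.1019  0.2016] F [-3.6 -0.3  6.5]
 row 132 xg,tilt [-9.63 14.72] toe [ 0.512  -0.0915  0.0079]
 row 171 xg,tilt [-9.64 42.61] toe [ 0.5364 -0.0964 -0.0122]
```

Tilt is 14.7° with the toe at the plate, as it was with red. Same slide.

Emit:
arm_command(
  rows="0 0 -2 0 0.3; 5 0 -3 0 0.3; 14 0 -3 0 0.3; 24 0 -3 0 0.3; 33 0 -3 0 0.3",
)

```text
time: 16.95
position: [0.5302, -0.0949, 0.2039]
tcp_rot: [0.098, 0.995, 0.0, -0.0]
ft_force: [-0.5, 0.6, -3.4]
width: 0.509
```

Emit:
arm_command(
  rows="2 0 0 0 0.3; 4 0 0 0 0.3; 6 0 0 0 0.3; 8 0 0 0 0.3; 10 0 0 0 0.3",
)

```text
time: 17.45
position: [0.5215, -0.0932, 0.2041]
tcp_rot: [0.098, 0.995, -0.0, 0.0]
ft_force: [-0.3, -0.0, -4.6]
width: 0.512
```

```bash
python3 -c "
from tilt import *
c=cap('wrist'); s=env.sense(); tcp=s['position']; print(tcp.round(4),s['ft_force'].round(1),'hook row',proj(c,[.474,-.0838,.028]).round(1),'toe',pt(tcp,-11.3,-9.6,25.3,14.7,-71,0,0).round(4)); hook(c); print(tagrow(c,320))
"
```

```text
[ 0.5212 -0.0932  0.2041] [-0.2 -0.2 -4.2] hook row [[319.7 151.2]] toe [ 0.4693 -0.0828  0.0103]
grn [221, 65, 36, 195, 4513] [239.  158.6]
grn [381, 66, 37, 191, 4440] [398.8 157.2]
grn [256, 98, 126, 46, 5673] [318.8 120.2]
([272, 204, 99, 136, 13284], [np.int64(99), np.int64(97)])
```

Emit:
arm_command(
  rows="1 0 0 0 0.3; 2 0 0 0 0.3; 3 0 0 0 0.3; 4 0 0 0 0.3; 5 0 0 0 0.3",
)

```text
time: 18.0
position: [0.5171, -0.0924, 0.2044]
tcp_rot: [0.098, 0.995, -0.0, 0.001]
ft_force: [6.6, -1.5, -4.6]
width: 0.511
```

Emit:
arm_command(
  rows="0.7 0 0 0 0.3; 1.4 0 0 0 0.3; 1.4 0 0 0 0.3",
)

```text
time: 18.3
position: [0.5164, -0.0922, 0.2049]
tcp_rot: [0.098, 0.995, -0.0, 0.002]
ft_force: [8.5, -1.9, -4.6]
width: 0.511
```

Wall felt (8.7 N) where the hook's front edge says it should be. Lower as before.

Emit:
arm_command(
  rows="-1 0 2 0 0.3; -1.7 0 4 0 0.3; -2.2 0 6 0 0.3; -2.7 0 8 0 0.3; -2.7 0 8.5 0 0.3",
)

```text
time: 18.8
position: [0.5189, -0.0927, 0.1962]
tcp_rot: [0.098, 0.995, -0.0, 0.001]
ft_force: [7.1, -1.7, 5.1]
width: 0.514
```

```bash
python3 -c "
from tilt import *
c=cap('wrist'); s=env.sense(); print(s['position'].round(4),s['ft_force'].round(1),tagrow(c,320))
"
```

```text
[ 0.5189 -0.0927  0.1962] [ 7.4 -2.3  4.3] ([271, 208, 101, 134, 13188], [np.int64(101), np.int64(99)])
```

Same state as red. Release, rise, shut the fingers over the pad, then press. This time the descent stops as soon as the flat height is reached.

Emit:
arm_command(
  rows="0 0 0 0 1; 0 0 0 0 1; 0 0 0 0 1; 0 0 -35 0 1; 0 0 -68 0 1",
)

```text
time: 19.35
position: [0.5173, -0.0924, 0.2639]
tcp_rot: [0.098, 0.995, 0.0, -0.001]
ft_force: [1.1, 0.1, -0.2]
width: 0.998
```

Emit:
arm_command(
  rows="-25 0 0 0 0; -50 0 0 0 0; -54 0 0 0 0; -54 0 0 0 0; -54 0 0 0 0",
)

```text
time: 19.85
position: [0.5701, -0.103, 0.2632]
tcp_rot: [0.098, 0.995, 0.0, -0.001]
ft_force: [0.6, 0.4, 0.3]
width: 0.145
```

```bash
python3 -c "
from tilt import *
plan(.474+.0981*1.0,-.0838-.0196,.228,78.7)
for n,s,ce,b in comps(cap('wrist'),200):
    if 200<ce[0]<440: print(n,s,ce.round(1))
"
```

```text
pos [ 0.5701 -0.103   0.2632] yang 78.71 tilt [-1.3e-03  3.0e-04 -1.0e+00] shift [-2.1 -0.1 35.2] roll 0.01 F [0.6 0.4 0.3] M [-0.04  0.04 -0.03] w 0.145 t 19.85 q [-0.18  0.44 -0.08  1.05  0.    0.02]
grn [244, 0, 31, 288, 5125] [259.7 135.4]
grn [272, 0, 96, 37, 3429] [319.4  17.6]
grn [364, 0, 32, 285, 4987] [378.9 131.3]
grn [286, 73, 71, 98, 6769] [321.1 121.2]
grn [305, 291, 33, 20, 614] [321.  300.6]
wht [263, 0, 113, 252, 10255] [320.  137.3]
brs [307, 253, 29, 24, 689] [321.1 264.6]
```

Emit:
arm_command(
  rows="-2 0 12 0 0; -2 0 22 0 0; -2 0 28 0 0; -2 0 32 0 0; -2 0 35 0 0",
)

```text
time: 20.4
position: [0.5727, -0.1035, 0.2281]
tcp_rot: [0.098, 0.995, 0.0, -0.0]
ft_force: [0.1, 0.5, 2.0]
width: -0.001
```

Emit:
arm_command(
  rows="-0.5 0 2.5 0 0; -1 0 5 0 0; -1.5 0 7.5 0 0; -2 0 10 0 0; -2 0 12 0 0",
)

```text
time: 20.9
position: [0.5749, -0.1039, 0.2164]
tcp_rot: [0.098, 0.995, -0.0, -0.0]
ft_force: [0.0, -0.1, -0.1]
width: 0.003
```

Emit:
arm_command(
  rows="0 0 1 0 0; 0 0 2 0 0; 0 0 3 0 0; 0 0 4 0 0; 0 0 4.5 0 0",
)

```text
time: 21.4
position: [0.5748, -0.1039, 0.2133]
tcp_rot: [0.098, 0.995, -0.0, 0.0]
ft_force: [-10.6, 2.0, 27.7]
width: -0.003
```

Hard stop at the same height, 0.2133. Rise clear, back off towards the robot, and check both cradles.

Emit:
arm_command(
  rows="0 0 -15 0 0; 0 0 -50 0 0.5; 0 0 -95 0 1; 0 0 -120 0 1; 0 0 -120 0 1",
)

```text
time: 21.9
position: [0.5757, -0.104, 0.3361]
tcp_rot: [0.098, 0.995, -0.0, 0.003]
ft_force: [1.1, 0.8, -0.9]
width: 0.679
```

```bash
python3 - <<'E'
from tilt import *
c=cap('wrist')
for n,s,ce,b in comps(c,200):
    if 200<ce[0]<440: print(n,s,ce.round(1),ray(c,ce,.04)[0,:2].round(4))
s=cap('side'); t=cap('top')
import pickle; t0=pickle.load(open('top0.pkl','rb'))
u,v=proj(s,[.55,0,.03])[0].astype(int)
a=cv2.resize(s['pixels'][160:280,240:400,::-1],(400,300),interpolation=cv2.INTER_CUBIC); b=cv2.resize(c['pixels'][:300,120:520,::-1],(400,300)); cv2.imwrite('pics/fin.png',np.hstack([a,b]))
for k,q in (('t0',t0),('t',t)):
    print(k,[(n,ce.round(1).tolist()) for n,st,ce,bb in comps(q,40) if n in('wht','brs') and 250<ce[0]<400 and 115<ce[1]<160])
print(env.sense()['position'],env.sense()['ft_force'].round(1))
E
```

```text
grn [263, 0, 23, 257, 3622] [274.4 124. ] [ 0.5206 -0.1274]
grn [354, 0, 24, 257, 3619] [364.7 124.3] [ 0.5337 -0.0626]
grn [285, 14, 70, 27, 1866] [319.6  26.9] [ 0.4635 -0.0822]
grn [296, 74, 50, 70, 3404] [320.7 108.3] [ 0.5162 -0.0919]
grn [289, 236, 61, 16, 965] [319.2 243.5] [ 0.6195 -0.1137]
wht [279, 13, 83, 188, 5712] [320. 117.] [ 0.5222 -0.0936]
wht [238, 316, 30, 27, 466] [251.6 329.5] [ 0.6872 -0.1872]
wht [247, 344, 34, 17, 368] [264.8 352.6] [ 0.7127 -0.1816]
brs [301, 201, 38, 23, 832] [319.6 211.8] [ 0.5932 -0.1082]
t0 [('wht', [310.1, 130.9]), ('wht', [384.2, 147.4]), ('brs', [261.0, 145.8])]
t [('wht', [348.1, 153.7]), ('wht', [379.7, 142.5]), ('wht', [310.2, 130.7]), ('brs', [260.9, 145.8])]
[ 0.5746181  -0.10384844  0.33130752] [ 0.1  0.4 -0.3]
```

View pics/fin.png

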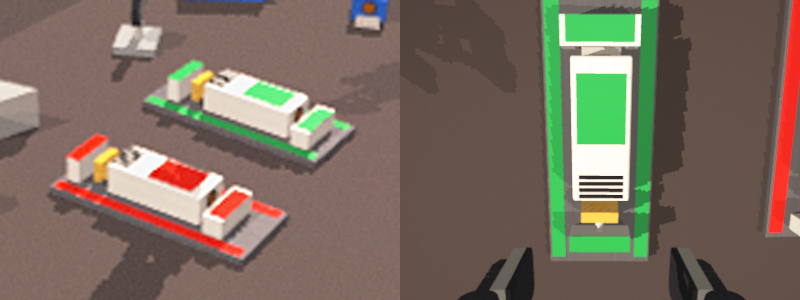

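Both modules lie flat with brass over their tabs. The lens holder's blob shifted in the top view, probably because the arm hides part of it, so I'll check it in the side view before handing in.

```bash
python3 - <<'E'
from tilt import *
import pickle
a=pickle.load(open('side0.pkl','rb'))['pixels'].astype(int); b=cap('side')['pixels'].astype(int)
for n,(r0,r1,c0,c1) in {'lens_holder':(150,186,280,310),'prism':(185,220,230,262),'eyepiece':(220,252,210,238)}.items():
    print(n,'mean abs diff',abs(a-b)[r0:r1,c0:c1].mean().round(2))
m=abs(a-b)[150:186,280:310].mean()<8
if m: env.job_done(); print('handed in')
E
```

```text
lens_holder mean abs diff 4.17
prism mean abs diff 4.1
eyepiece mean abs diff 4.06
the job is handed in; nothing more can be done
handed in
```

Both modules are docked and the job is handed in at about 22 s of robot time; the hand-in gives no verdict. The green-tagged module is in the pass cradle and the red-tagged one in the reject cradle.

**How it went:** My first lift of the red module at its heel stayed level, so I set it down again. For both modules I then gripped near the middle. Lowering the heel half onto the catch and block of its own cradle turned it to about 14.5°. I slid the tongue under the hook until the wall was felt, at about 13 N for red and 9 N for green. Then I released it and pressed the heel down with the fingers shut.

**Last checks:**
- **Seating:** both presses ended on a hard stop at the flat height, with the fingertips at about 40.3 mm. In the wrist views each tongue is under its hook and each brass catch sits against the heel. The side view shows both modules flat.
- **Catch position:** I judged it only from the pictures; I could not read the joint values.
- **Bystanders:** the lens holder, prism and eyepiece look unchanged in the side view, where the differences are at noise level. In the top view the lens holder's blob was about 6 px off. I put that down to the arm hiding part of it, because the side view shows no move.
- **Press force:** the red press peaked at about 43 N down at the wrist, against the flat module. That is more than I wanted; the green press stopped at 28 N.

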